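Lubricate a tool-rest guide and feel its gap with a gauge blade

TASK

Give the lubricant canister beside the green tool-rest guide a full press on its red cap and let the cap spring back up. Then draw the orange-handled gauge blade out of the plywood rack and slide it, blade down, into the gap between the guide's two steel plates until it drags snugly (roughly 5 to 8 newtons of resistance), neither loose nor forced in, and finish while still gripping it upright at that depth. Leave the other two gauge blades and everything else on the bench where they are.

Things in the scene. Friction and masses are not known exactly. Their poses are not given: they have to be found in the camera images.
- cap_top (a point): centre of the top face of the red spray cap (30 mm across, 18 mm tall) on a canister 54 mm across bolted to the bench beside the guide; cap top is 176 mm above the bench. z axis up.
- spray_cap (a joint): how far the spray cap is pressed down, m: 0 up, 0.006 fully down; springs back by itself. Starts to move at 1.4 N, fully down takes 5.6 N. 0.0045 or more counts as pressed.
- blade_grip (a point): centre of the orange handle of the gauge blade (blade), 16 mm thick (its x), 34 mm wide (y), 50 mm tall (z, up). Below it a flat steel blade 4 mm thick (x), 22 wide (y), 72 long points down; about 80 g in all. At the start it hangs upright in one of the rack's three slots (which one varies), blade fully in, the handle resting on the rack's top.
- blade_tip (a point): middle of the lower end of the orange-handled blade, 97 mm straight below the centre of its handle; axes as the blade's.
- rack: pale plywood gauge rack, fixed, 60 (x) by 180 (y) by 85 (z) mm; origin at the centre of its underside. Slots 7 mm (x) by 26 mm (y) at y = -55, 0, 55 mm in its frame; the blades' axes are parallel to the rack's.
- gap_mouth (a point): fixed point on the guide, mid-gap, level with the steel plates' top edges, 95 mm above the bench. x runs across the gap (the blade's x goes parallel to it, either way round), y along it (plates 50 mm long), z up. The lead-in is 15 mm wide at the top and 4.5 to 6.1 mm at 12 mm depth; below that the gap narrows 0.09 mm per mm down to 60 mm depth.
- sprung_plate (a joint): how far the blade pushes back the sprung plate (sprung_plate, at +x of the gap), m: 0 free, 4 N per mm. A 4 mm blade begins to drag 18 to 36 mm deep (differs each time), more the deeper it goes. Snug is 0.0007 to 0.0026 (3 to 10 N squeeze); the upward drag felt on the blade is about 0.9 to 1.2 times the squeeze.
- set_plate: the unsprung upright steel plate at -x of the gap; set 0 to 1.6 mm back at the start, then stays. Origin at the underside of the guide. Both plates ride together on a carrier that floats up to 6 mm either way along x (0.4 N per mm), so the gap centres itself on the blade.
- guide: green casting that carries the plates, fixed to the bench: 130 (x) by 100 (y) mm, its cheeks 72 mm tall, plates 95 mm; origin at the centre of its underside.
- blue_blade_grip (a point): handle centre of the blue-handled gauge blade in the rack, same shape and size as the orange one; to be left alone.
- white_blade_grip (a point): handle centre of the white-handled gauge blade in the rack, same shape and size; to be left alone.
- bowl: turned wooden bowl, 110 mm across, 45 mm tall, bystander; origin at its foot.
- wax_jar: amber wax jar, 68 mm across, 60 mm tall, bystander; origin at its foot.
- spindle: turned wooden spindle standing on its foot, 56 mm across, 128 mm tall, bystander; origin at its foot.
- mallet: hammer with dark wooden handle lying on the bench, bystander.
- brush: bench brush lying at the back, bystander.

How it is judged:
By the outcome, as a careful person would: the job done as asked, in the order asked, and still so for the second after the job is handed in, while the arm keeps its last pose, push and grip.
It also fails if it takes over 58 s, if anything falls off the work surface, if the arm or the gripper's body presses on something with over 40 N, if the wrist force passes 120 N, or if a joint passes its speed limit or range.

ROBOT

A 6-joint arm with a two-finger parallel gripper is mounted at the origin on the work surface. World frame = base frame: x ahead of the robot, y to its left, z up, the work surface at z = 0. Lengths are in mm, angles in degrees, forces in N, time in s.
With the tool pointing down it reaches from about 350 to 850 mm from the base axis. Payload 8.1 kg.
Tool frame: the origin (TCP) lies midway between the tips of the shut fingers; the grasp point (between the pads) lies 19 mm behind it; z points along the fingers, y is the direction in which the jaws open and shut (so a half turn about z gives the same grasp; the last joint's range is limited). The gripper opens to 85 mm and grips with 20 to 120 N. Pads are 22 mm wide; open, the fingers measure 114 mm over their backs; the gripper's body (76 mm by 85 mm) begins 54 mm behind the grasp point. The pads swing forward as they close: fully open they stand 13 mm farther back than shut.
Start: joints at [-73.018, 7.471, 85.268, -0, 87.261, -4.893], TCP at [223.575, -556.794, 231.292] pointing down, gripper open.
Joint ranges: [-169.43, 169.43], [-51.17, 129.36], [1.28, 143.12], [-76.62, 256.62], [0, 156.53], [-152.29, 152.29]. Speed limits (degrees/s): [136.94, 136.94, 159.86, 180, 180, 180].

INTERFACE

Orientations are given as [roll, pitch, yaw] about the fixed x, y, z axes, in that order (R = Rz(yaw) Ry(pitch) Rx(roll)).
In Python, from bench import r gives the robot as it stands.
- The arm moves only by the shell command python3 -m jog 'ROWS' [FORCE]. ROWS is JSON, a list of rows, each a list of 5 numbers: the shift along the tool's x, y, z in m, then the turn about the tool's z in rad, then the opening, from 0 (shut) to 1 (fully open). A call has 1 to 20 rows; each row is the pose to reach, as a shift and turn from the pose measured when the call began, along the tool's axes at that moment; what a row does not reach only later rows make up. A row lasts 1/10 s, in which the tool goes at most 50 mm and 8.59 degrees, less where a joint would pass 70% of its speed; a pose out of reach is approached as far as the arm can. A call with a gripper value outside its range is refused whole. The fingers move at their own pace and stop on an object; FORCE is the grip in N (left out, the last holds). Time passes only in rows, so rows that repeat a pose let the fingers close. It gives the time, the measured TCP pose, the force and the opening at its end, in the units of the state.
- r.sense(): the state, without advancing time (a new reading comes with each control period).
- r.snapshot(name): name is "scene" or "top" or "wrist"; returns a dict with "pixels" (384x512x3 uint8, red, green, blue), "K" (3x3 intrinsics, pixels), "R" (3x3) and "t" (3): a world point X has camera coordinates R X + t. Camera axes: x right, y down, z forward; pixel columns grow to the right and rows downward; lengths in mm; the calibration is good to about 2 mm. A picture is of the moment at which its call begins. There is no depth.
- r.hand_in(): hands the job in, once; it reports no verdict.
The state is a dict: "time": time; "joint_pos": joint angles; "qd": joint speeds; "joint_efforts": joint torques, N m; "tool_pos": TCP position; "tcp_rot": TCP orientation; "ft_force": force on the tool from outside, world axes, zero at the start; "wrist_torque": the same for the moment, N m; "finger_gap": finger opening in mm.
Only numpy, scipy, OpenCV 4.12 (cv2) and the standard library are available. Lean on these libraries where they do the work, as an engineer would, in place of code of your own. Each camera call takes 0.05 s, during which the arm holds its last target.

## Working session

There is one attempt and no reset: what is moved stays moved. The work goes in short steps, Python scripts to look and compute and a shell command to move; the robot and the scene stay as the last step left them, time stands still between calls to the robot, and variables do not carry over. Pictures are saved under pics/ and viewed, and the job is handed in when it is done.

```bash
mkdir -p pics; ls
python3 - <<'E'
from bench import r
import cv2
s=r.sense(); print(s['time'],s['tool_pos'],s['tcp_rot'],s['ft_force'],s['finger_gap'])
for n in ['scene','top','wrist']:
    d=r.snapshot(n); cv2.imwrite(f'pics/{n}0.png',cv2.cvtColor(d['pixels'],cv2.COLOR_RGB2BGR)); print(n,d['K'].tolist(),(-d['R'].T@d['t']).round(1),d['R'].round(3).tolist())
E
```

```text
pics
0.0 [ 223.41487497 -556.26415327  230.22554215] [-1.79894183e+02 -9.08994586e-03  2.18752844e+01] [0.20824804 0.57741192 0.06226696] 85.30789568911133
scene [[484.05510924891206, 0.0, 250.05687529489666], [0.0, 484.05510924891206, 187.60784655214874], [0.0, 0.0, 1.0]] [1421.4 -267.8  960.2] [[0.358, 0.934, 0.019], [0.631, -0.227, -0.742], [-0.688, 0.278, -0.67]]
top [[351.9507594218995, 0.0, 254.43380964296747], [0.0, 351.9507594218995, 196.61289597408543], [0.0, 0.0, 1.0]] [ 500.9   59.4 1018.1] [[0.026, -0.999, -0.037], [-0.995, -0.022, -0.101], [0.1, 0.039, -0.994]]
wrist [[292.1043077359396, 0.0, 256.19766862756245], [0.0, 292.1043077359396, 195.528127572504], [0.0, 0.0, 1.0]] [ 301.8 -527.2  373.4] [[0.372, -0.928, -0.002], [-0.879, -0.353, 0.321], [-0.298, -0.118, -0.947]]
```

View pics/scene0.png

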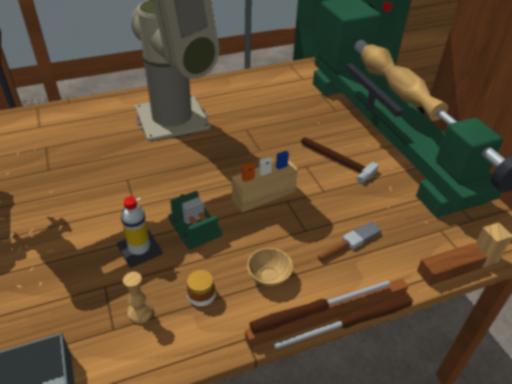

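View pics/top0.png

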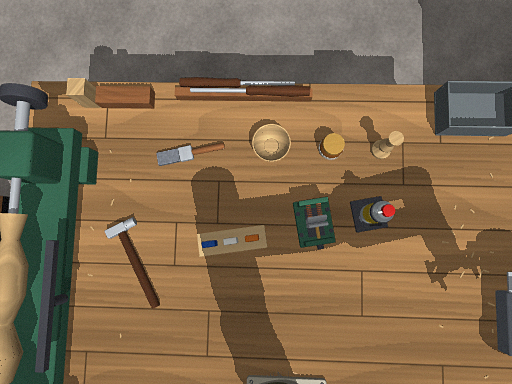

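View pics/wrist0.png

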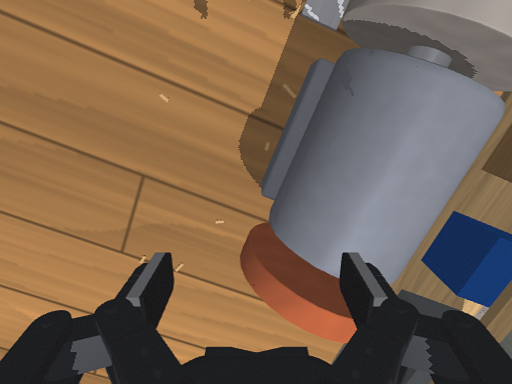

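The scene shows the canister (red cap at about 130,202), the guide (195,220) and the rack with orange, white and blue handles (248,172 / 265,165 / 282,160). Next I'll enlarge crops.

Run:
```python
import cv2
a=cv2.imread('pics/top0.png')
cv2.imwrite('pics/topA.png',cv2.resize(a[185:265,280:410],None,fx=6,fy=6,interpolation=cv2.INTER_CUBIC))
cv2.imwrite('pics/topB.png',cv2.resize(a[215:265,190:280],None,fx=8,fy=8,interpolation=cv2.INTER_CUBIC))
b=cv2.imread('pics/scene0.png')
cv2.imwrite('pics/scA.png',cv2.resize(b[140:270,110:310],None,fx=4,fy=4,interpolation=cv2.INTER_CUBIC))
```

```text
(no output)
```

View pics/topA.png

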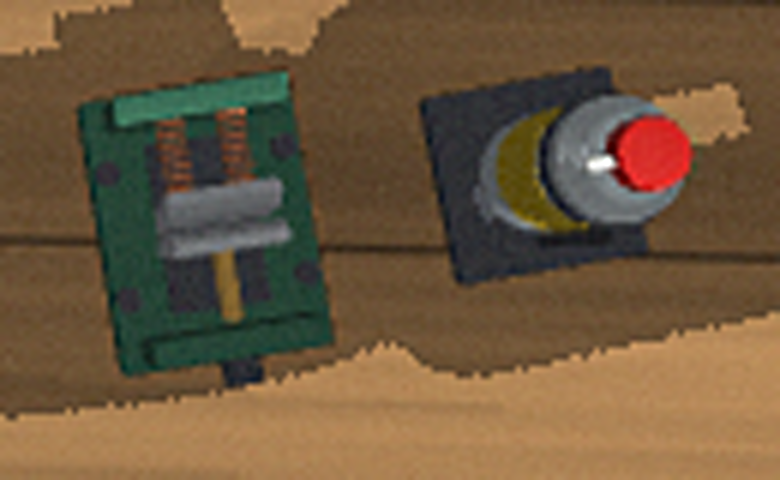

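View pics/topB.png

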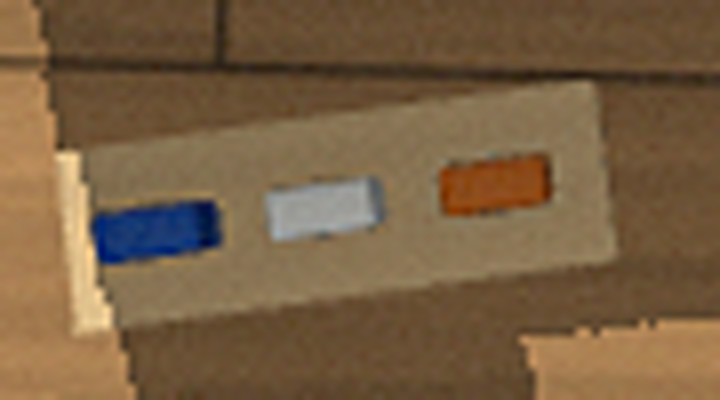

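View pics/scA.png

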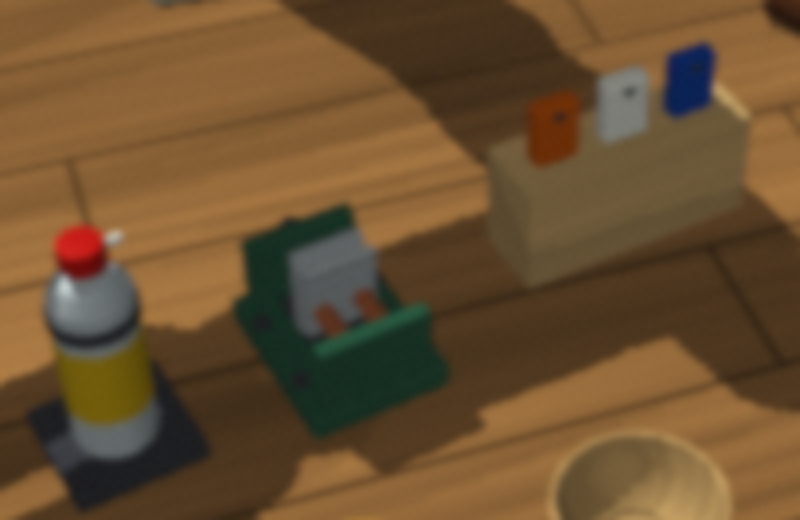

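Read from the crops (top view): cap top ~(651,153)/6, plates' gap ~(225,222)/6, and the orange handle top has corners (440,170), (548,153), (551,200), (443,216)/8. The orange blade is in the slot nearest the guide.

```bash
cat > h.py <<'E'
import numpy as np, cv2
from bench import r
def bp(d,uv,z):
    K,R,t=d['K'],d['R'],np.array(d['t']).ravel()
    ray=R.T@np.linalg.solve(K,[uv[0],uv[1],1]); c=-R.T@t
    return c+ray*(z-c[2])/ray[2]
def pj(d,X):
    p=d['K']@(d['R']@np.array(X)+np.array(d['t']).ravel()); return p[:2]/p[2]
def tri(obs):
    A=[];b=[]
    for d,uv in obs:
        K,R,t=d['K'],d['R'],np.array(d['t']).ravel()
        ray=R.T@np.linalg.solve(K,[uv[0],uv[1],1]);ray/=np.linalg.norm(ray); c=-R.T@t
        P=np.eye(3)-np.outer(ray,ray); A.append(P); b.append(P@c)
    return np.linalg.lstsq(np.vstack(A),np.hstack(b),rcond=None)[0]
def crop(uv,f,o): return ((uv[0]+.5)/f-.5+o[0],(uv[1]+.5)/f-.5+o[1])
def save(name,img,box=None,f=1):
    a=cv2.cvtColor(img,cv2.COLOR_RGB2BGR)
    if box: a=a[box[1]:box[3],box[0]:box[2]]
    cv2.imwrite('pics/'+name+'.png',cv2.resize(a,None,fx=f,fy=f,interpolation=cv2.INTER_CUBIC))
E
python3 - <<'E'
from h import *
t=r.snapshot('top'); s=r.snapshot('scene')
A=lambda u,v:crop((u,v),6,(280,185)); B=lambda u,v:crop((u,v),8,(190,215)); S=lambda u,v:crop((u,v),4,(110,140))
print('cap',bp(t,A(651,153),176), bp(s,S(81,241),176))
print('orange',[bp(t,B(*p),135).round(1) for p in [(440,170),(548,153),(551,200),(443,216)]])
print('rack',[bp(t,B(*p),85).round(1) for p in [(85,150),(595,82),(615,258),(115,328)]])
print('guide base',[bp(t,A(*p),10).round(1) for p in [(80,105),(125,375),(333,345)]])
print('cheeks',[bp(t,A(*p),72).round(1) for p in [(112,98),(288,72),(290,95),(117,125),(145,342),(318,315)]])
print('plates95',[bp(t,A(*p),95).round(1) for p in [(160,196),(280,181),(160,240),(290,225)]])
E
```

```text
cap [ 560.73708149 -224.26211937  176.        ] [ 561.09878034 -222.21447168  176.        ]
orange [array([490.9, 116.4, 135. ]), array([497.1,  82.8, 135. ]), array([482.5,  81.5, 135. ]), array([476.7, 115.1, 135. ])]
rack [array([493.8, 237.8,  85. ]), array([520.6,  69.2,  85. ]), array([463.2,  61.3,  85. ]), array([435.8, 225.4,  85. ])]
guide base [array([589.2, -11.5,  10. ]), array([462. , -34.5,  10. ]), array([ 478.7, -131.6,   10. ])]
cheeks [array([587.2, -21.3,  72. ]), array([600.6, -99.6,  72. ]), array([ 590.3, -100.5,   72. ]), array([575.1, -23.7,  72. ]), array([479.1, -37.3,  72. ]), array([ 493. , -113.3,   72. ])]
plates95 [array([542.8, -40.7,  95. ]), array([550.6, -92.5,  95. ]), array([523.7, -40.9,  95. ]), array([531.6, -96.9,  95. ])]
```

```bash
python3 -m jog '[[0.437,-0.183,0,-1.363,0],[0.437,-0.183,0,-1.363,0],[0.437,-0.183,0,-1.363,0],[0.437,-0.183,0,-1.363,0],[0.437,-0.183,0,-1.363,0],[0.437,-0.183,0,-1.363,0],[0.437,-0.183,0,-1.363,0],[0.437,-0.183,0,-1.363,0],[0.437,-0.183,0,-1.363,0],[0.437,-0.183,0,-1.363,0],[0.437,-0.183,0,-1.363,0],[0.437,-0.183,0.02,-1.363,0],[0.437,-0.183,0.02,-1.363,0]]' 40
python3 - <<'E'
from h import *
w=r.snapshot('wrist'); save('w1',w['pixels']);s=r.snapshot('scene'); save('s1',s['pixels'],(90,120,320,290),3)
x=r.sense(); print(x['tool_pos'],x['tcp_rot'],x['ft_force'],x['joint_pos'],x['finger_gap'])
p=x['tool_pos'];print(pj(w,p),pj(w,[560.9,-223.2,176]),pj(w,[535,-70,95]))
E
```

```text
time: 1.55
tool_pos: [559.0, -223.7, 208.0]
tcp_rot: [-179.8, -0.2, 99.9]
ft_force: [-0.9, -0.7, -1.1]
finger_gap: 0.3
[ 559.79598334 -224.40148606  210.48252799] [-1.79901240e+02 -1.02151874e-01  9.98949746e+01] [0.17311326 0.46251666 0.61511568] [-2.67280110e+01  8.64853003e+00  8.61546599e+01  2.31464150e-02
  8.53370114e+01 -3.66249836e+01] -0.14097194301424923
[254.77652406 254.72491223] [257.23860248 226.64876815] [258.78686576  -7.73001454]
```

View pics/w1.png

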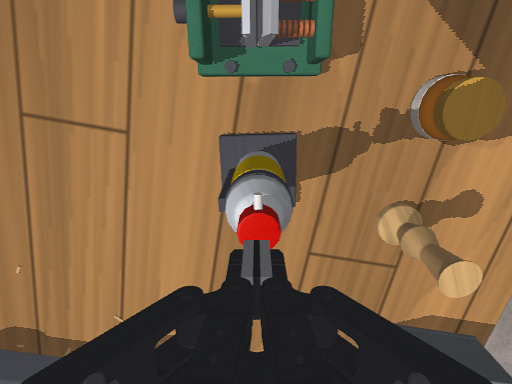

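View pics/s1.png

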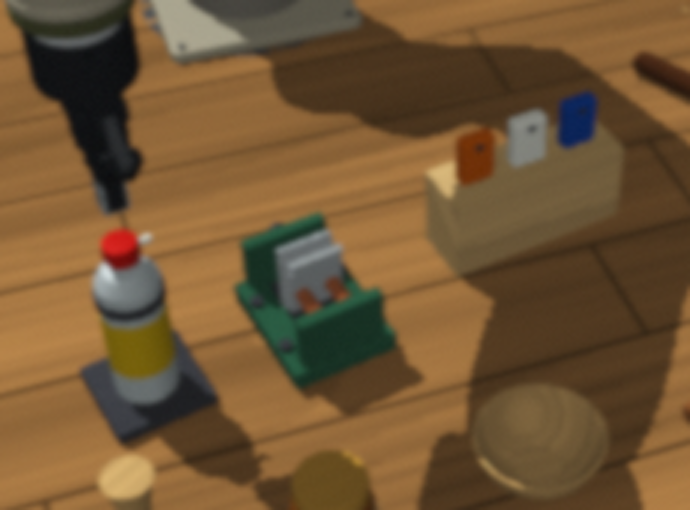

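Wrist view: the cap top at (259,226) matches the prediction (257,227), and the gap runs straight up the image at column ~261. Pressing now.

```bash
python3 -m jog '[[0.001,0.001,0.02,0,0],[0.001,0.001,0.03,0,0],[0.001,0.001,0.034,0,0],[0.001,0.001,0.037,0,0],[0.001,0.001,0.039,0,0],[0.001,0.001,0.039,0,0],[0.001,0.001,0.039,0,0]]' 40
```

```text
time: 2.35
tool_pos: [560.8, -223.6, 172.4]
tcp_rot: [-179.9, -0.0, 99.9]
ft_force: [-3.5, -0.5, 4.5]
finger_gap: 0.1
```

```bash
python3 -m jog '[[0,0,0.002,0,0],[0,0,0.004,0,0],[0,0,0.005,0,0],[0,0,0.005,0,0],[0,0,0.005,0,0]]' 40
python3 - <<'E'
from h import *
s=r.snapshot('scene'); save('s2',s['pixels'],(90,170,190,270),6); x=r.sense(); print(x['tool_pos'],x['ft_force'])
E
```

```text
time: 2.85
tool_pos: [561.2, -223.7, 169.9]
tcp_rot: [180.0, 0.0, 99.9]
ft_force: [-7.7, 3.4, 17.9]
finger_gap: 0.1
[ 561.19805543 -223.65095057  169.85090315] [-8.27032281  2.76967839 16.86008533]
```

View pics/s2.png

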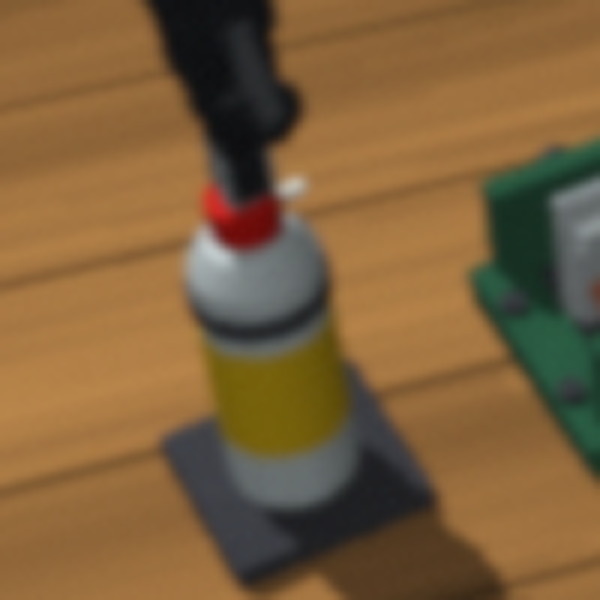

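Force 17 N with 6.1 mm of travel: the cap is at its stop. Next I'll release it and view the guide from above.

```bash
python3 -m jog '[[0,0,-0.03,0,0],[0,0,-0.07,0,0],[0.04,0,-0.08,0,0],[0.085,0,-0.08,0,0],[0.085,0,-0.08,0,0],[0.085,0,-0.08,0,0]]' 40
python3 - <<'E'
from h import *
w=r.snapshot('wrist'); save('w3',w['pixels'],(160,100,360,250),4);s=r.snapshot('scene'); save('s3',s['pixels'],(90,170,190,270),6)
x=r.sense(); print(x['time'],x['tool_pos'],x['ft_force'])
print(pj(w,[536,-70,95]))
np.save('w3.npy',dict(K=w['K'],R=w['R'],t=w['t']),allow_pickle=True)
E
```

```text
time: 3.5
tool_pos: [546.8, -138.9, 249.8]
tcp_rot: [179.9, 0.0, 100.0]
ft_force: [-0.2, -0.7, 0.4]
finger_gap: 0.1
3.6 [ 546.67959138 -140.27051984  249.47575327] [-0.07291121  0.07941106 -0.34298322]
[256.1076173  108.72497363]
```

View pics/w3.png

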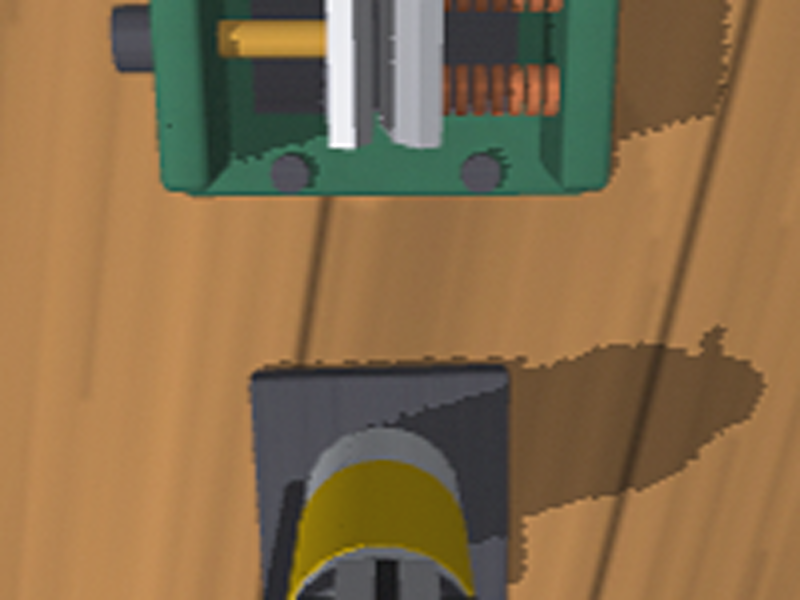

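View pics/s3.png

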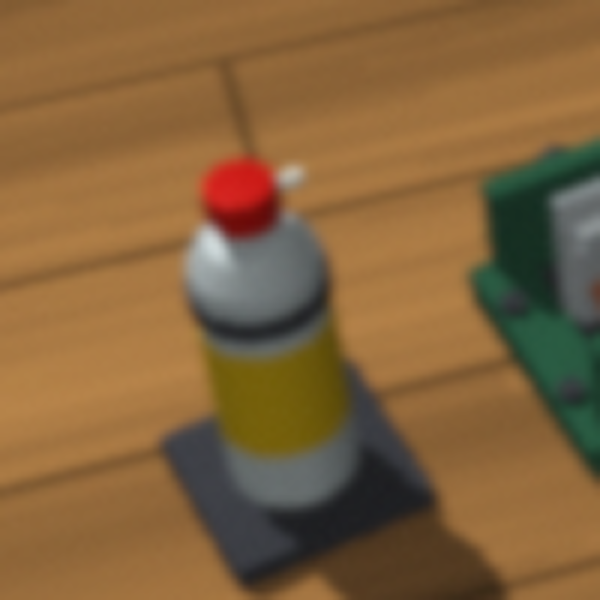

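The cap is back up. In w3 the plates are cut off at the crop's top, so I'll view the upper part of the image.

Run:
```python
from h import *
w=r.snapshot('wrist'); save('w4',w['pixels'],(180,60,330,160),5)
```

```text
(no output)
```

View pics/w4.png

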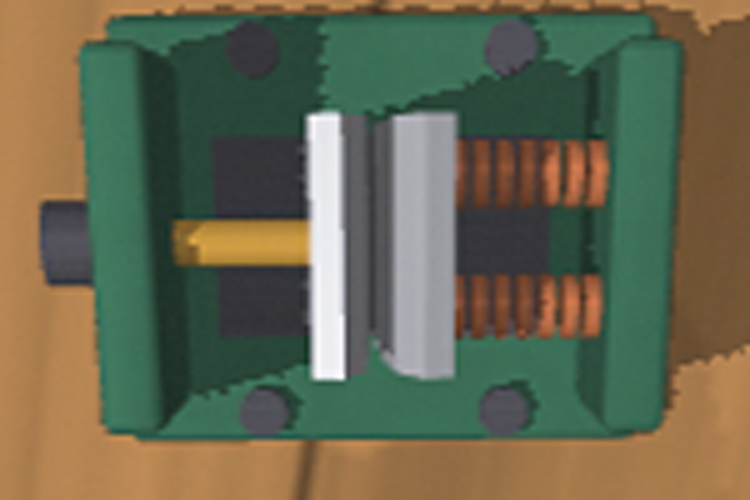

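Run:
```python
from h import *
w=r.snapshot('wrist'); a=w['pixels'][78:140,236:276]
for row in (88,95,105,115,125,130): print(row,w['pixels'][row,238:276].sum(1).tolist())
print([bp(w,(u,108),95).round(1).tolist() for u in (241,248.5,263,271)])
print(pj(w,[536,-70,95]))
save('w5',w['pixels'],(236,76,276,142),9)
```

```text
88 [164, 159, 171, 403, 664, 698, 694, 693, 701, 682, 461, 268, 289, 292, 280, 238, 187, 242, 261, 252, 349, 512, 522, 524, 521, 528, 525, 492, 468, 473, 470, 476, 448, 316, 206, 188, 180, 208]
95 [166, 197, 244, 414, 674, 707, 699, 699, 705, 687, 461, 273, 286, 287, 284, 243, 178, 243, 258, 251, 350, 513, 524, 521, 524, 530, 524, 490, 472, 472, 472, 472, 449, 328, 223, 190, 177, 220]
105 [374, 372, 366, 444, 639, 711, 706, 705, 708, 704, 583, 266, 285, 288, 289, 246, 182, 247, 261, 252, 348, 512, 523, 524, 524, 527, 524, 494, 471, 472, 474, 477, 449, 285, 157, 165, 171, 169]
115 [161, 160, 157, 236, 549, 727, 711, 709, 713, 707, 583, 265, 285, 288, 288, 242, 180, 247, 261, 252, 350, 513, 524, 524, 525, 529, 526, 493, 470, 469, 473, 477, 442, 262, 208, 172, 186, 224]
125 [165, 166, 156, 173, 504, 736, 716, 713, 713, 723, 695, 259, 284, 288, 284, 255, 184, 229, 262, 249, 350, 514, 523, 523, 518, 532, 524, 492, 472, 471, 475, 477, 439, 251, 200, 167, 181, 217]
130 [167, 166, 164, 134, 485, 736, 716, 713, 715, 725, 696, 257, 287, 293, 281, 273, 255, 291, 325, 240, 331, 495, 523, 521, 523, 531, 525, 489, 470, 473, 475, 477, 445, 285, 248, 260, 257, 258]
[[521.2, -73.5, 95.0], [528.4, -72.3, 95.0], [542.4, -69.8, 95.0], [550.1, -68.5, 95.0]]
[256.52575094 106.99988422]
```

View pics/w5.png

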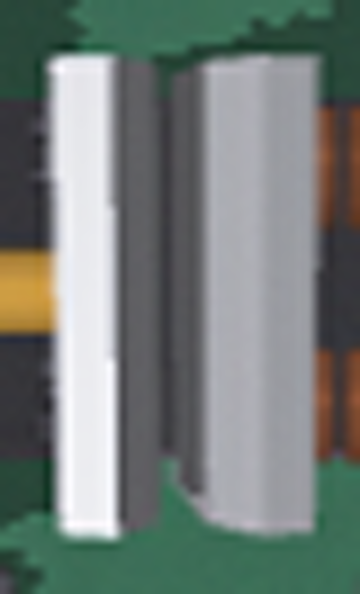

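Gap mouth measured at about (536,-71), yaw 10°. The lead-in edges are at columns 248.5 and 264.7, rows 83–135. Now I'll move toward the orange blade and look at it.

```bash
python3 -m jog '[[0.165,-0.017,0,0,0.6],[0.165,-0.017,0,0,0.6],[0.165,-0.017,0,0,0.6],[0.165,-0.017,0,0,0.6],[0.165,-0.017,0,0,0.6],[0.165,-0.017,0,0,0.6]]' 40
python3 - <<'E'
from h import *
w=r.snapshot('wrist'); save('w6',w['pixels'],(130,20,380,200),3)
x=r.sense(); print(x['time'],x['tool_pos'],x['tcp_rot'],x['ft_force'])
a=np.radians(9.7);c=np.array([486.9,99,135]);ex=np.array([np.cos(a),np.sin(a),0]);ey=np.array([-np.sin(a),np.cos(a),0])
for sx,sy in [(1,1),(1,-1),(-1,-1),(-1,1)]: print((pj(w,c+8*sx*ex+17*sy*ey)-[130,20])*3)
E
```

```text
time: 4.3
tool_pos: [502.1, 18.0, 249.3]
tcp_rot: [180.0, 0.0, 99.8]
ft_force: [0.1, -0.2, -0.2]
finger_gap: 51.1
4.35 [502.08786777  17.58327863 249.2588102 ] [-1.79989921e+02  4.37609915e-02  9.97866139e+01] [-1.10305854 -0.09756729  0.5958092 ]
[399.30870591 157.72319349]
[398.13533056 287.39048625]
[341.74858436 287.25949313]
[340.33560998 157.58477196]
```

View pics/w6.png

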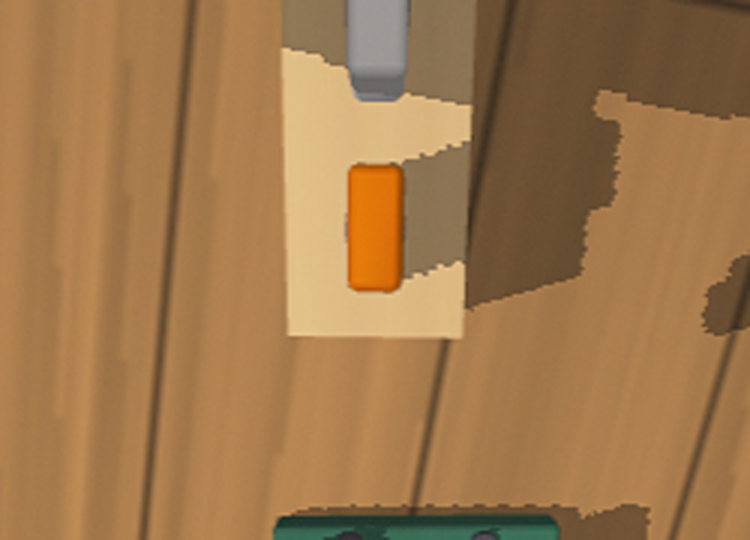

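Handle top in w6: columns 348–403, rows 164–292, about 1.3 mm off my prediction. I'll correct for that and descend with the gripper open.

```bash
python3 -m jog '[[0.05,0,0,0.005,0.6],[0.081,0,0.01,0.005,0.6],[0.081,0,0.05,0.005,0.6],[0.081,0,0.09,0.005,0.6],[0.081,0,0.13,0.005,0.6],[0.081,0,0.153,0.005,0.6],[0.081,0,0.155,0.005,0.6],[0.081,0,0.155,0.005,0.6]]' 40
python3 - <<'E'
from h import *
w=r.snapshot('wrist'); save('w7',w['pixels'],(150,130,360,300),3)
s=r.snapshot('scene'); save('s7',s['pixels'],(210,110,320,220),5)
x=r.sense(); print(x['time'],x['tool_pos'],x['tcp_rot'],x['ft_force'])
E
```

```text
time: 5.15
tool_pos: [488.6, 96.1, 94.2]
tcp_rot: [-179.9, 0.1, 99.4]
ft_force: [0.1, 0.1, 0.4]
finger_gap: 51.1
5.25 [490.06608358  96.68348488  96.20208402] [1.79842643e+02 6.35364945e-02 9.94350996e+01] [-0.15002078  0.25931222  0.77719466]
```

View pics/w7.png

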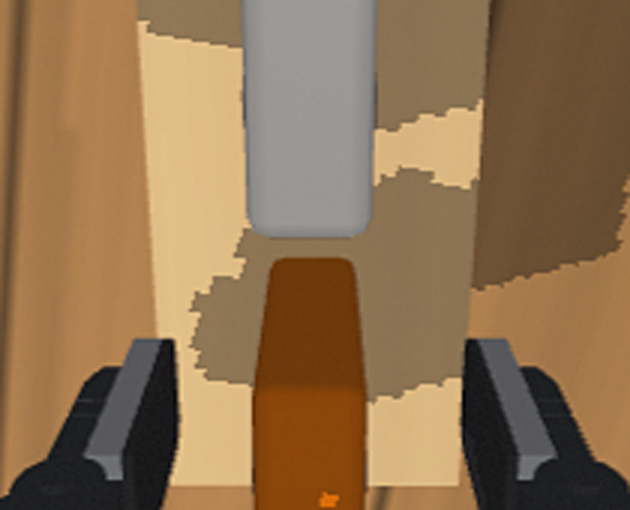

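View pics/s7.png

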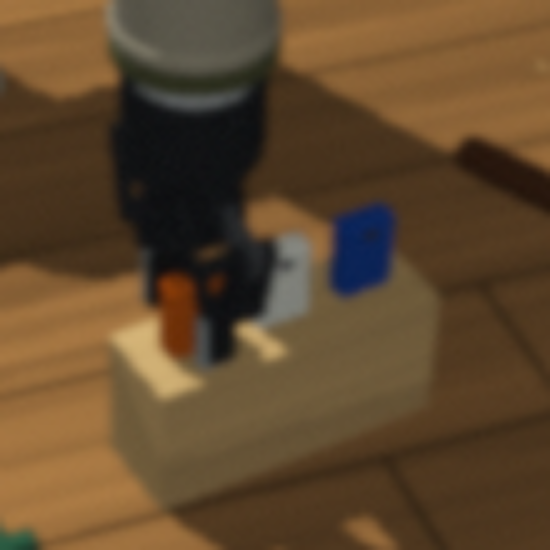

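The handle (column ~310) sits about 1.4 mm toward -x of the finger midpoint (319). I'll correct and close.

```bash
python3 -m jog '[[0,-0.0014,0.001,0,0.6],[0,-0.0014,0.001,0,0.3],[0,-0.0014,0.001,0,0.1],[0,-0.0014,0.001,0,0.1],[0,-0.0014,0.001,0,0.1],[0,-0.0014,0.001,0,0.1],[0,-0.0014,0.001,0,0.1]]' 60
python3 - <<'E'
from h import *
w=r.snapshot('wrist'); save('w8',w['pixels'],(150,130,360,300),3)
x=r.sense(); print(x['time'],x['tool_pos'],x['tcp_rot'],x['ft_force'],x['wrist_torque'],x['finger_gap'])
E
```

```text
time: 5.95
tool_pos: [488.8, 96.5, 96.0]
tcp_rot: [179.8, 0.1, 99.4]
ft_force: [-4.0, -1.1, 6.0]
finger_gap: 15.2
6.0 [488.81745245  96.45891127  96.03456608] [1.79824969e+02 7.69690473e-02 9.94449289e+01] [-3.71513775 -1.30310002  6.18939865] [-0.09297362  0.61065722 -0.0578688 ] 15.288484439611514
```

View pics/w8.png

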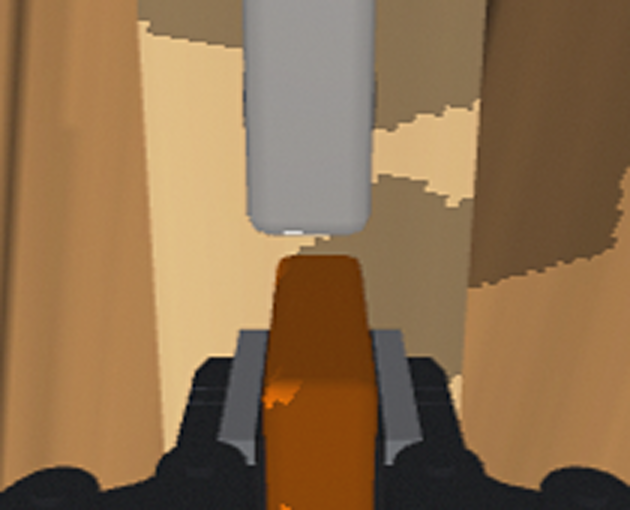

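```bash
python3 -m jog '[[0,-0.001,-0.005,0,0.1],[0,-0.001,-0.015,0,0.1],[0,-0.001,-0.03,0,0.1],[0,-0.001,-0.05,0,0.1],[0,-0.001,-0.08,0,0.1],[0,-0.001,-0.115,0,0.1],[0,-0.001,-0.13,0,0.1],[0,-0.001,-0.13,0,0.1],[0,-0.001,-0.13,0,0.1]]' 60
python3 - <<'E'
from h import *
w=r.snapshot('wrist'); save('w9',w['pixels'],(106,84,406,384),2)
s=r.snapshot('scene'); save('s9',s['pixels'],(200,80,330,220),5)
x=r.sense(); print(x['time'],x['tool_pos'],x['tcp_rot'],x['ft_force'],x['wrist_torque'],x['finger_gap'])
E
```

```text
time: 6.9
tool_pos: [487.2, 96.4, 225.3]
tcp_rot: [179.8, 0.1, 99.4]
ft_force: [0.4, -0.2, -0.6]
finger_gap: 15.2
7.0 [486.30666582  96.3099925  223.84927664] [-1.79986504e+02  6.19671311e-02  9.94442824e+01] [-0.27692099 -0.08549416 -0.50753068] [-0.00537945  0.02013413 -0.00893665] 15.21722270492559
```

View pics/w9.png

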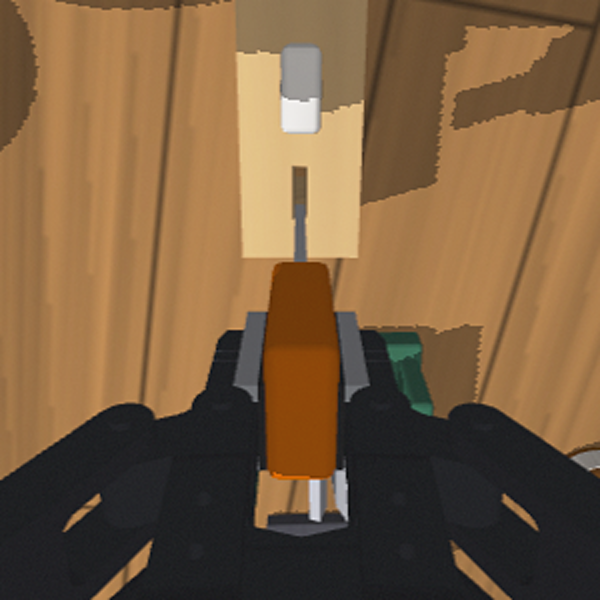

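View pics/s9.png

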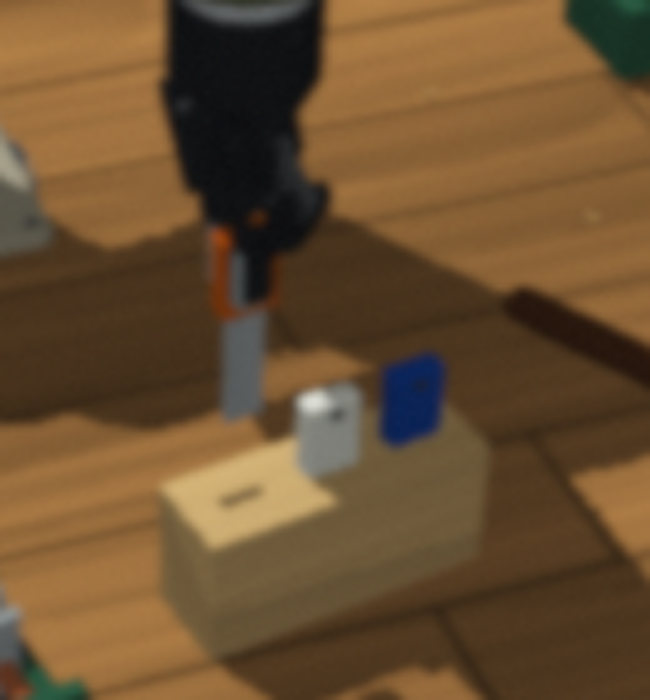

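Orange blade is out and hanging straight (s9: tip ~(240,415)); white and blue are undisturbed. Carrying it over the gap.

```bash
python3 -m jog '[[-0.05,0.006,0,0,0.1],[-0.1,0.012,0,-0.01,0.1],[-0.15,0.018,0,-0.01,0.1],[-0.174,0.021,0,-0.01,0.1],[-0.174,0.021,0.02,-0.01,0.1],[-0.174,0.021,0.035,-0.01,0.1],[-0.174,0.021,0.035,-0.01,0.1],[-0.174,0.021,0.035,-0.01,0.1]]' 60
python3 - <<'E'
from h import *
w=r.snapshot('wrist'); save('w10',w['pixels'],(181,100,331,250),4)
s=r.snapshot('scene'); save('s10',s['pixels'],(140,110,250,250),5)
x=r.sense(); print(x['time'],x['tool_pos'],x['tcp_rot'],x['ft_force'],x['wrist_torque'],x['finger_gap'])
p=x['tool_pos'];a=np.radians(10)
f=lambda q:((np.array(q)-[181,100])*4).round()
for v in (11,25):
  c=np.array([536,-71,0])+v*np.array([-np.sin(a),np.cos(a),0]); b=np.array([p[0],p[1]+1,0])+v*np.array([-np.sin(a),np.cos(a),0])
  print(v,'gap95',f(pj(w,c+[0,0,95])),'tip',f(pj(w,b+[0,0,p[2]-82.5])))
E
```

```text
time: 7.8
tool_pos: [534.7, -71.1, 187.8]
tcp_rot: [-179.8, -0.0, 100.1]
ft_force: [-0.3, -0.3, -0.6]
finger_gap: 15.1
7.9 [535.76204123 -71.26100136 189.53077018] [1.79986649e+02 7.10846518e-02 1.00086486e+02] [ 0.16243153  0.2428544  -0.64933826] [ 0.02749922 -0.01639737  0.01027643] 15.279963978695244
11 gap95 [302. 338.] tip [301. 352.]
25 gap95 [302. 273.] tip [302. 284.]
```

View pics/w10.png

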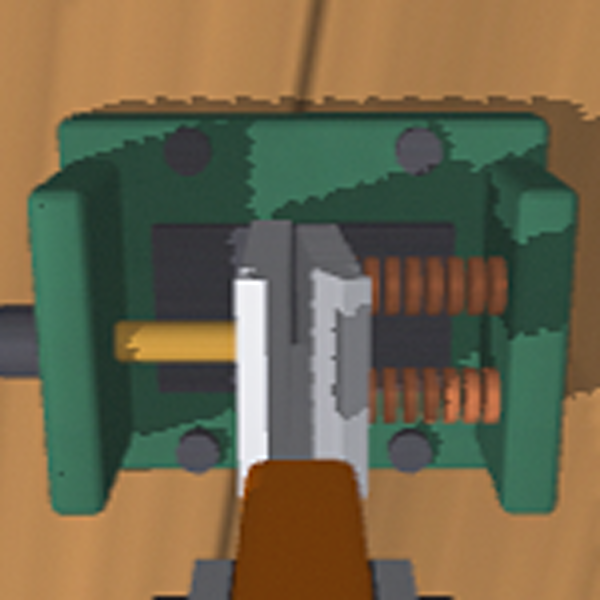

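View pics/s10.png

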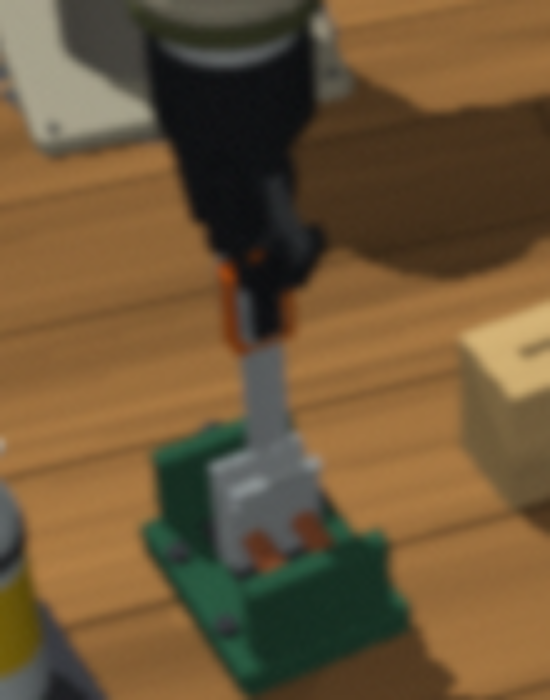

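Mouth edges at columns ~267 and ~340 (middle ~303), blade centred at ~301, as predicted. Lowering into the lead-in.

```bash
python3 -m jog '[[0,0,0.007,0,0.1],[0,0,0.012,0,0.1],[0,0,0.017,0,0.1],[0,0,0.022,0,0.1],[0,0,0.026,0,0.1],[0,0,0.028,0,0.1],[0,0,0.028,0,0.1],[0,0,0.028,0,0.1]]' 60
python3 - <<'E'
from h import *
w=r.snapshot('wrist'); save('w11',w['pixels'],(181,100,331,250),4)
x=r.sense(); print(x['time'],x['tool_pos'],x['tcp_rot'],x['ft_force'],x['wrist_torque'],x['finger_gap'])
E
```

```text
time: 8.7
tool_pos: [535.8, -71.3, 161.6]
tcp_rot: [180.0, 0.1, 100.1]
ft_force: [-0.8, 0.6, -1.2]
finger_gap: 15.1
8.75 [535.89163945 -71.33587583 161.74682422] [1.79974490e+02 7.63659418e-02 1.00083205e+02] [-0.11951181 -0.02966525 -1.45877052] [-0.00820629  0.12315677 -0.0240429 ] 15.337313062888521
```

View pics/w11.png

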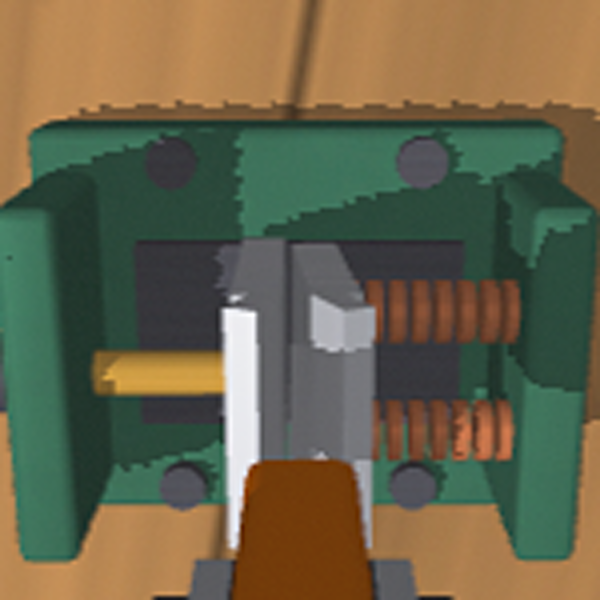

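```bash
cat > m.py <<'E'
from h import *
F=[];P=[]
for i in range(10):
    r.snapshot('top'); x=r.sense(); F.append(list(x['ft_force'])+list(x['wrist_torque'])); P.append(list(x['tool_pos'])+[x['finger_gap']])
F=np.array(F);print('t',x['time'],'F',F.mean(0).round(2),'sd',F.std(0)[:3].round(2),'P',np.mean(P,0).round(2),'rot',np.round(x['tcp_rot'],2))
E
python3 m.py; python3 -m jog '[[0,0,0.003,0,0.1],[0,0,0.006,0,0.1],[0,0,0.008,0,0.1],[0,0,0.008,0,0.1],[0,0,0.008,0,0.1]]' 60; python3 m.py
```

```text
t 9.25 F [-0.21 -0.22 -0.74 -0.    0.05  0.  ] sd [0.59 0.44 0.53] P [535.91 -71.34 161.74  15.32] rot [1.7998e+02 7.0000e-02 1.0009e+02]
time: 9.75
tool_pos: [535.7, -71.3, 153.4]
tcp_rot: [-180.0, 0.1, 100.1]
ft_force: [-0.4, -0.3, -1.9]
finger_gap: 15.3
t 10.25 F [-0.52  0.18 -0.83 -0.    0.13 -0.01] sd [0.3  0.36 0.47] P [535.87 -71.31 153.68  15.35] rot [1.7997e+02 8.0000e-02 1.0009e+02]
```

```bash
python3 -m jog '[[0,0,0.003,0,0.1],[0,0,0.006,0,0.1],[0,0,0.006,0,0.1],[0,0,0.006,0,0.1]]' 60; python3 m.py; python3 -m jog '[[0,0,0.003,0,0.1],[0,0,0.006,0,0.1],[0,0,0.006,0,0.1],[0,0,0.006,0,0.1]]' 60; python3 m.py
```

```text
time: 10.65
tool_pos: [535.7, -71.3, 147.3]
tcp_rot: [-180.0, 0.1, 100.1]
ft_force: [-0.2, 0.1, -1.6]
finger_gap: 15.4
t 11.15 F [-0.79 -0.12 -0.96 -0.    0.18 -0.01] sd [0.45 0.34 0.43] P [535.86 -71.31 147.68  15.4 ] rot [1.7997e+02 8.0000e-02 1.0009e+02]
time: 11.55
tool_pos: [535.6, -71.3, 141.3]
tcp_rot: [-180.0, 0.1, 100.1]
ft_force: [-1.1, -0.8, -1.2]
finger_gap: 15.5
t 12.05 F [-0.93 -0.12 -1.28 -0.02  0.24 -0.  ] sd [0.55 0.5  0.4 ] P [535.85 -71.29 141.66  15.47] rot [1.7997e+02 7.0000e-02 1.0008e+02]
```

Run:
```python
from h import *
w=r.snapshot('wrist'); save('w12',w['pixels'],(181,130,331,280),4)
s=r.snapshot('scene'); save('s12',s['pixels'],(150,120,250,250),5)
```

```text
(no output)
```

View pics/w12.png

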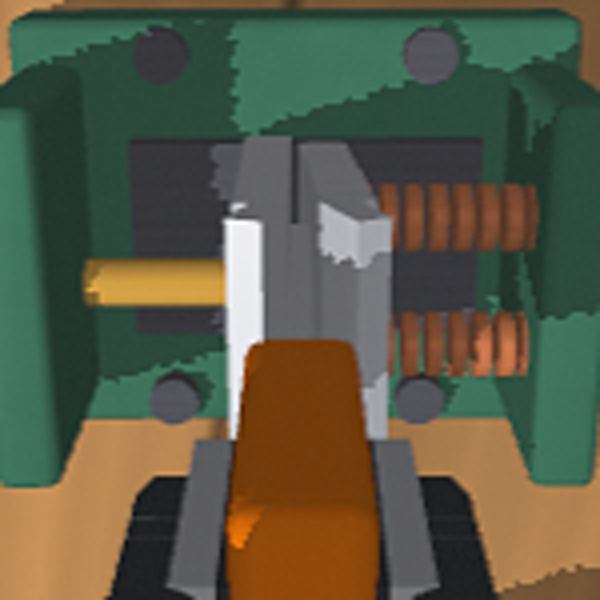

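View pics/s12.png

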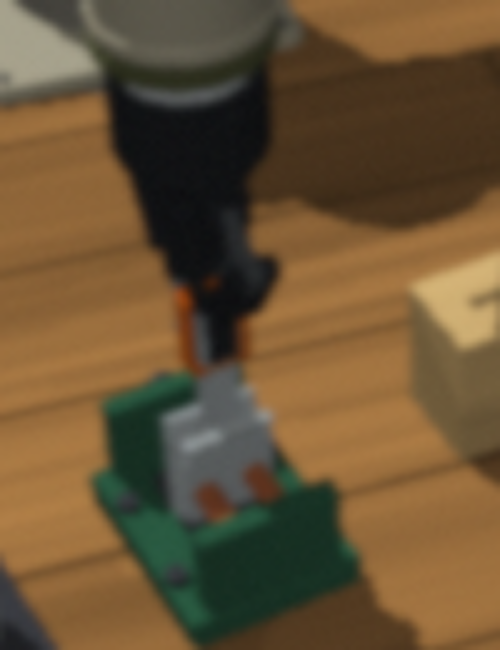

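```bash
python3 -m jog '[[0,-0.0015,0,0,0.1],[0,-0.0015,0,0,0.1],[0,-0.0015,0,0,0.1]]' 60; python3 m.py; python3 -m jog '[[0,0,0.003,0,0.1],[0,0,0.006,0,0.1],[0,0,0.006,0,0.1],[0,0,0.006,0,0.1]]' 60; python3 m.py
```

```text
time: 12.45
tool_pos: [534.5, -71.6, 141.8]
tcp_rot: [180.0, 0.1, 100.1]
ft_force: [-0.9, -0.1, -1.3]
finger_gap: 15.4
t 12.95 F [-0.49  0.11 -1.01  0.02  0.1   0.  ] sd [0.49 0.34 0.51] P [534.49 -71.57 141.8   15.31] rot [1.7996e+02 8.0000e-02 1.0009e+02]
time: 13.35
tool_pos: [534.3, -71.7, 135.5]
tcp_rot: [180.0, 0.1, 100.1]
ft_force: [-0.0, -1.2, -1.3]
finger_gap: 15.4
t 13.85 F [ 0.01 -1.18 -2.69 -0.29  0.02  0.03] sd [0.27 0.29 0.81] P [534.31 -71.65 135.53  15.32] rot [1.7999e+02 8.0000e-02 1.0009e+02]
```

After each stop the arm rebounds slightly upward, which reverses the friction. So I'll read the drag at the end of slow, still-moving descents.

```bash
for i in 1; do python3 -m jog '[[0,0,0.0005,0,0.1],[0,0,0.001,0,0.1],[0,0,0.0015,0,0.1],[0,0,0.002,0,0.1]]' 60; python3 -c "
from h import *
x=r.sense();print(x['ft_force'].round(2),x['tool_pos'].round(2))"; done;  python3 -m jog '[[0,0,0.0005,0,0.1],[0,0,0.001,0,0.1],[0,0,0.0015,0,0.1],[0,0,0.002,0,0.1]]' 60; python3 m.py
```

```text
time: 14.25
tool_pos: [534.7, -71.6, 134.1]
tcp_rot: [179.9, 0.1, 100.1]
ft_force: [0.1, -0.1, 3.2]
finger_gap: 15.1
[ 0.06 -0.05  3.22] [534.72 -71.57 134.07]
time: 14.65
tool_pos: [534.8, -71.5, 132.2]
tcp_rot: [179.9, 0.1, 100.1]
ft_force: [0.2, 0.1, 4.3]
finger_gap: 15.3
t 15.15 F [-0.63 -0.16  3.88 -0.02  0.14  0.02] sd [0.58 0.61 0.58] P [534.73 -71.58 132.08  15.3 ] rot [1.7993e+02 8.0000e-02 1.0009e+02]
```

Drag now is about 4.7 N once the 0.8 N blade weight is added back. Going about 3.5 mm deeper, slowly.

```bash
python3 -m jog '[[0,0,0.0005,0,0.1],[0,0,0.001,0,0.1],[0,0,0.0015,0,0.1],[0,0,0.002,0,0.1]]' 60; python3 m.py;  python3 -m jog '[[0,0,0.0005,0,0.1],[0,0,0.001,0,0.1],[0,0,0.0015,0,0.1],[0,0,0.002,0,0.1]]' 60; python3 m.py
```

```text
time: 15.55
tool_pos: [534.8, -71.6, 130.1]
tcp_rot: [179.9, 0.1, 100.1]
ft_force: [-1.1, 0.2, 5.1]
finger_gap: 15.4
t 16.05 F [-0.47 -0.07  4.68 -0.03  0.14  0.03] sd [0.48 0.35 0.47] P [534.73 -71.6  130.07  15.16] rot [1.7993e+02 9.0000e-02 1.0009e+02]
time: 16.45
tool_pos: [534.9, -71.6, 128.3]
tcp_rot: [179.9, 0.1, 100.1]
ft_force: [-0.7, 0.3, 6.0]
finger_gap: 15.5
t 16.95 F [-0.61 -0.1   5.36 -0.02  0.15  0.04] sd [0.34 0.69 0.59] P [534.84 -71.6  128.22  15.38] rot [1.7992e+02 9.0000e-02 1.0009e+02]
```

```bash
python3 -m jog '[[0,0,0.0004,0,0.1],[0,0,0.0008,0,0.1],[0,0,0.001,0,0.1],[0,0,0.001,0,0.1]]' 60; python3 m.py;python3 - <<'E'
from h import *
w=r.snapshot('wrist'); save('w13',w['pixels'],(106,84,406,384),2)
s=r.snapshot('scene'); save('s13',s['pixels'],(100,110,310,290),3.5)
x=r.sense();print(x['time'],x['ft_force'],x['tool_pos'])
E
```

```text
time: 17.35
tool_pos: [535.0, -71.6, 127.5]
tcp_rot: [179.9, 0.1, 100.1]
ft_force: [-0.9, -0.2, 5.2]
finger_gap: 15.5
t 17.85 F [-0.73 -0.17  5.96  0.01  0.18  0.02] sd [0.75 0.54 0.36] P [535.02 -71.62 127.51  15.29] rot [1.7989e+02 1.0000e-01 1.0009e+02]
17.95 [-1.37618408 -0.19921509  6.25857629] [535.04876128 -71.62603609 127.52114265]
```

View pics/w13.png

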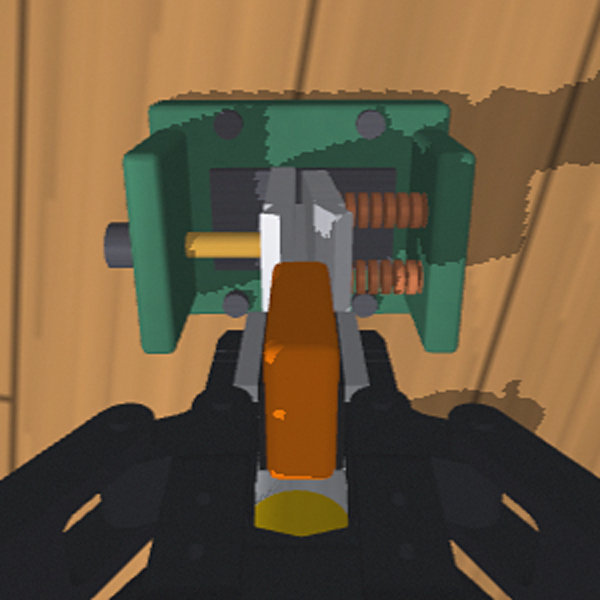

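View pics/s13.png

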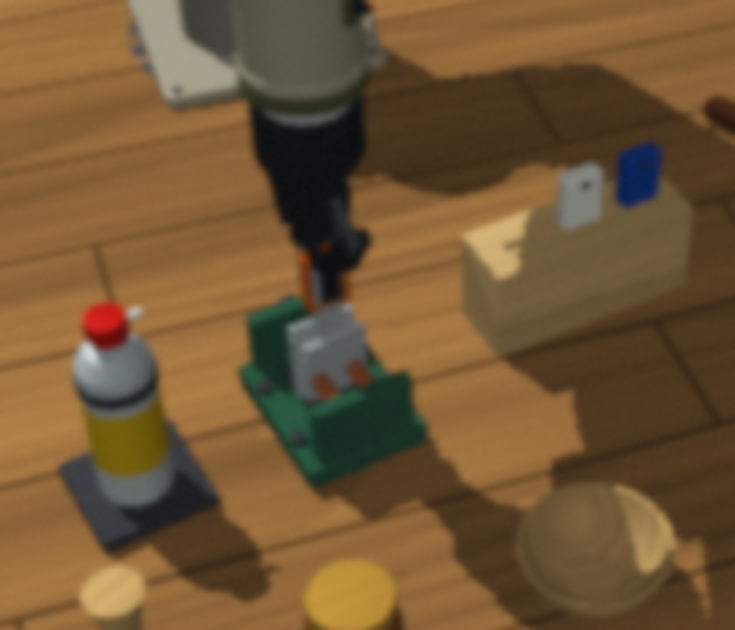

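The blade hasn't slipped in the grip (handle at the same pixels as in w9). Steady drag is 6.0 N raw, about 6.7 N with the blade weight added. Other blades and objects are in place. Handing in.

```bash
python3 -c "
from bench import r
print(r.hand_in()); x=r.sense(); print(x['time'],x['ft_force'],x['tool_pos'],x['finger_gap'])"
```

```text
the job is handed in; nothing more can be done
None
the job is handed in; nothing more can be done
```

The job is done and handed in at about 18 s of the 58 s allowed; no verdict was reported.

- **Cap:** I pressed the red cap until it reached its stop, at about 6 mm of travel and about 17 N. The next picture shows it back up.
- **Blade:** I drew the orange blade straight up out of the rack and lowered it into the guide gap to about 50 mm depth. The last averaged drag reading was 6.0 N upward, or about 6.7 N with the blade's own weight added back. It rose steadily at about 0.37 N per mm, as the gap's narrowing predicts. It is still gripped, upright to within about 0.1° by tool orientation. The last picture shows no slip of the handle in the grip.
- **Everything else:** In the last scene view, the white and blue blades, canister, bowl and wax jar look undisturbed. The rest of the bench was not compared picture by picture.

**Readings that disagreed:**
- During the faster part of the descent, the vertical force briefly read negative, down to -2.7 N. I put this down to the arm rebounding slightly upward after each stop. It turned into a steady upward drag once I moved slowly.
- A small sideways force of about 0.7 N along -x remains.
- I did not measure the sprung plate's deflection directly; from the drag I estimate about 1.5 mm.

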